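# Line up the medicine jars by size

### The arm

A 6-joint arm with a two-finger parallel gripper is mounted at the origin on the work surface. World frame = base frame: x ahead of the robot, y to its left, z up, the work surface at z = 0. Lengths are in m, angles in degrees, forces in N, time in s.
With the tool pointing down it reaches from about 0.35 to 0.875 m from the base axis. Payload 4.2 kg.
Tool frame: the origin (TCP) lies midway between the tips of the shut fingers; the grasp point (between the pads) lies 19 mm behind it; y points along the fingers, z is the direction in which the jaws open and shut, and the axes are right-handed (so a half turn about y gives the same grasp; the last joint's range is limited). The gripper opens to 87 mm and grips with 3 to 60 N. Pads are 19 mm wide; open, the fingers measure 117 mm over their backs; the gripper's body (75 mm by 190 mm) begins 51 mm behind the grasp point.
Start: joints at [85.462, 22.042, 0.453, 0, -68.411, -14.817], TCP at [0.207, 0.59, 0.184] pointing down, gripper open.
Joint ranges: [-179.83, 179.83], [-69.29, 118.12], [-61.27, 80.66], [-181.25, 117.63], [-171.15, -9.14], [-177.46, 177.46]. Speed limits (degrees/s): [159.86, 159.86, 180, 180, 180, 180].

### API

Orientations are given as [roll, pitch, yaw] about the fixed x, y, z axes, in that order (R = Rz(yaw) Ry(pitch) Rx(roll)).
In Python, from workcell import env gives the robot as it stands. The module is installed in compiled form; this text tells all that it offers. Calls block until the motion is done:
- env.goto(position, orientation): joint-space move of the TCP to a pose.
- env.move_straight(position, rotation=None, rate=0.15, force_limit=None): straight line of the TCP; rotation=None keeps the orientation; rate is the mean speed in m/s. With force_limit (N) it stops when the force on the tool has changed by that much, and returns True; else False.
- env.set_joints(angles): joint-space move.
- env.gripper_to(opening, grasp_force=None): opening from 0.0 (shut) to 1.0 (fully open); grasp_force is the grip in N (None keeps the last); returns when the fingers have stopped.
- env.dwell(seconds).
- env.inverse_kinematics(position, orientation): joint angles nearest the present ones, or None.
- env.read_state(): the state.
- env.grab_frame(name): name is "side" or "top" or "wrist"; returns a dict with "image" (480x640x3 uint8, blue, green, red), "fx", "fy", "cx", "cy" (pixels), "position" and "orientation" of the camera in the world. Camera axes: x right, y up, looking along -z (the intrinsics and any distortion apply to the point x, -y, -z); pixel columns grow to the right and rows downward; lengths in m; the calibration is good to about 2 mm. A picture is of the moment at which its call begins. There is no depth.
A pose or a line that the arm cannot do raises env.Unreachable and nothing moves.
- env.close_job(): hands the job in, once; it reports no verdict.
Trained networks look in a picture, given as the dict that the camera call returned (one of the last four; its "shot" number tells which), for a name from the list of things; names that differ only in an ending like _2 or _b are one class to them, and where a whole thing is asked for, a point or a joint stands for the part that bears it (a point fixed in the world has none). Each returns a list of dicts, best first, with "score" (0 to 1); they miss things now and then, are a little off and sometimes report something else, mostly with a low value. They report only what shows in the picture. A call takes as long as a camera call. They do not tell look-alikes from the thing itself.
- env.search_frame(picture, thing): "xyz" ([x, y, z] in m, in world coordinates, good to about 4 mm: the middle of the surface that is visible of it).
- env.trace(picture, thing): "mask" (480x640 bool, what is visible of it).
The state is a dict: "clock": time; "joint_positions": joint angles; "qvel": joint speeds; "joint_torque": joint torques, N m; "position": TCP position; "tool_rot": TCP orientation; "force": force on the tool from outside, world axes, zero at the start; "wrist_torque": the same for the moment, N m; "opening": opening from 0.0 (shut) to 1.0 (fully open).
Only numpy, scipy, OpenCV 4.12 (cv2) and the standard library are available. Lean on these libraries where they do the work, as an engineer would, in place of code of your own. Each camera call takes 0.05 s, during which the arm holds its last target.

### The job

Set out the four amber medicine jars on the tray for the lesson: one jar upright in the middle of each black pad, in order of size, with the smallest next to the kidney dish and the largest at the far end by the bowl. The jars are glass, so set each one down gently instead of dropping it, never tip one over, and leave the kidney dish and the bowl where they are.

Things in the scene. Friction and masses are not known exactly. Their poses are not given: they have to be found in the camera images.
- jar_b: loose, upright, straight-sided amber glass jar with blank paper label and black screw lid, the smallest of four: 60 mm tall over the lid, 38 mm in diameter (the lid is its widest part, the topmost 22 mm; the glass below is 2 mm less in diameter). Origin: centre of its underside, z up. The four jars are alike but for their size and start in a loose row on the worktop, in mixed order.
- jar_d: loose, upright, straight-sided amber glass jar with blank paper label and black screw lid, the second smallest of four: 78 mm tall over the lid, 44 mm in diameter (the lid is its widest part, the topmost 22 mm; the glass below is 2 mm less in diameter). Origin: centre of its underside, z up. The four jars are alike but for their size and start in a loose row on the worktop, in mixed order.
- jar_a: loose, upright, straight-sided amber glass jar with blank paper label and black screw lid, the second largest of four: 96 mm tall over the lid, 50 mm in diameter (the lid is its widest part, the topmost 22 mm; the glass below is 2 mm less in diameter). Origin: centre of its underside, z up. The four jars are alike but for their size and start in a loose row on the worktop, in mixed order.
- jar_c: loose, upright, straight-sided amber glass jar with blank paper label and black screw lid, the largest of four: 114 mm tall over the lid, 56 mm in diameter (the lid is its widest part, the topmost 22 mm; the glass below is 2 mm less in diameter). Origin: centre of its underside, z up. The four jars are alike but for their size and start in a loose row on the worktop, in mixed order.
- pad_p: fixed round black rubber pad, 72 mm in diameter, 3 mm thick, on the floor of the steel tray; first (one end of the row) of four in a straight row pad_p, pad_q, pad_r, pad_s, 95 mm from centre to centre along the pads' own +y. Origin: centre of the pad's underside, 3 mm above the worktop; its top, on which a jar stands, is 3 mm above the origin. The tray (fixed, not listed, centred on the row) is 380 x 110 mm with a rim 10 mm above the worktop.
- pad_q: fixed round black rubber pad, 72 mm in diameter, 3 mm thick, on the floor of the steel tray; second of four in a straight row pad_p, pad_q, pad_r, pad_s, 95 mm from centre to centre along the pads' own +y. Origin: centre of the pad's underside, 3 mm above the worktop; its top, on which a jar stands, is 3 mm above the origin. The tray (fixed, not listed, centred on the row) is 380 x 110 mm with a rim 10 mm above the worktop.
- pad_r: fixed round black rubber pad, 72 mm in diameter, 3 mm thick, on the floor of the steel tray; third of four in a straight row pad_p, pad_q, pad_r, pad_s, 95 mm from centre to centre along the pads' own +y. Origin: centre of the pad's underside, 3 mm above the worktop; its top, on which a jar stands, is 3 mm above the origin. The tray (fixed, not listed, centred on the row) is 380 x 110 mm with a rim 10 mm above the worktop.
- pad_s: fixed round black rubber pad, 72 mm in diameter, 3 mm thick, on the floor of the steel tray; fourth (other end of the row) of four in a straight row pad_p, pad_q, pad_r, pad_s, 95 mm from centre to centre along the pads' own +y. Origin: centre of the pad's underside, 3 mm above the worktop; its top, on which a jar stands, is 3 mm above the origin. The tray (fixed, not listed, centred on the row) is 380 x 110 mm with a rim 10 mm above the worktop.
- kidney_dish: loose open steel kidney-shaped dish, about 156 mm long (its y) by 90 mm wide (its x), 36 mm high, standing on the worktop just beyond one end of the row of pads. Origin: near its middle, on its underside.
- bowl: loose open round steel bowl, 84 mm in diameter at the rim, 38 mm high, standing on the worktop just beyond the other end of the row of pads. Origin: centre of its underside.
Mind the look-alikes: they are no part of the job. What is shaped like the jar_d but purple or yellow is not meant. Leave any purple or yellow look-alike of the jar_c alone.

How it is judged (in metres and radians):
At the end, for the whole second after the job is handed in: Each jar upright (0.08 rad), at rest, released, within 12 mm of the centre of its own pad: smallest on the pad by the kidney dish, then rising in size to the largest on the pad by the bowl; dish and bowl within 20 mm of their starts (((horizontal distance between kidney_dish and pad_p below 0.25 m and horizontal distance between jar_b and pad_p below 0.012 m and z of jar_b in the frame of pad_p between -0.001 and 0.007 m and horizontal distance between jar_d and pad_q below 0.012 m and z of jar_d in the frame of pad_q between -0.001 and 0.007 m and horizontal distance between jar_a and pad_r below 0.012 m and z of jar_a in the frame of pad_r between -0.001 and 0.007 m and horizontal distance between jar_c and pad_s below 0.012 m and z of jar_c in the frame of pad_s between -0.001 and 0.007 m) or (horizontal distance between kidney_dish and pad_s below 0.25 m and horizontal distance between jar_b and pad_s below 0.012 m and z of jar_b in the frame of pad_s between -0.001 and 0.007 m and horizontal distance between jar_d and pad_r below 0.012 m and z of jar_d in the frame of pad_r between -0.001 and 0.007 m and horizontal distance between jar_a and pad_q below 0.012 m and z of jar_a in the frame of pad_q between -0.001 and 0.007 m and horizontal distance between jar_c and pad_p below 0.012 m and z of jar_c in the frame of pad_p between -0.001 and 0.007 m)) and angle between each of jar_b, jar_d, jar_a, jar_c's own z axis and vertical below 0.08 rad and linear speed of each of jar_b, jar_d, jar_a, jar_c below 0.02 m/s and contact force between each of jar_b, jar_d, jar_a, jar_c and the fingers below 0.1 N and distance of each of kidney_dish, bowl from where it was at the start of the episode below 0.02 m); the robot touches nothing.
It fails at once if a jar is tipped over (angle between any of jar_b, jar_d, jar_a, jar_c's own z axis and vertical above 0.6 rad).
It fails at once if a jar is dropped or knocked flying (moves faster than 0.6 m/s while out of the gripper, as after a fall of about 20 mm) ((contact force between jar_b and the fingers below 0.01 N and linear speed of jar_b above 0.6 m/s) or (contact force between jar_d and the fingers below 0.01 N and linear speed of jar_d above 0.6 m/s) or (contact force between jar_a and the fingers below 0.01 N and linear speed of jar_a above 0.6 m/s) or (contact force between jar_c and the fingers below 0.01 N and linear speed of jar_c above 0.6 m/s)).
It fails at once if the kidney dish or the bowl is moved by more than 20 mm (distance of any of kidney_dish, bowl from where it was at the start of the episode above 0.02 m).
It also fails if it takes over 96 s, if anything falls off the work surface, if the arm or the gripper's body presses on something with over 40 N, if the wrist force passes 120 N, or if a joint passes its speed limit or range.

## Working session

There is one attempt and no reset: what is moved stays moved. The work goes in short steps, each a Python script; the robot and the scene stay as the last script left them, time stands still between calls to the robot, and variables do not carry over. Pictures are saved under pics/ and viewed, and the job is handed in when it is done.

```bash
mkdir -p pics; python3 - <<'E'
from workcell import env
import cv2,pickle
fs={}
for n in("top","side"):
    f=env.grab_frame(n); fs[n]=f; cv2.imwrite(f"pics/{n}0.png",f["image"]); print(n,{k:v for k,v in f.items() if k!="image"})
    for t in("jar_a","pad_p","kidney_dish","bowl"):
        print(t,[(round(d["score"],2),[round(float(c),3) for c in d["xyz"]]) for d in env.search_frame(f,t)])
pickle.dump(fs,open("fs.pkl","wb"))
print(env.read_state())
E
```

```text
top {'fx': 454.9302378525763, 'fy': 454.9302378525763, 'cx': 324.4913513152787, 'cy': 239.38469264831207, 'position': array([0.37669267, 0.02066164, 0.91801509]), 'orientation': array([ 12.24441553,  -0.30079385, -86.34320597]), 'shot': 1}
jar_a [(0.85, [0.451, -0.065, 0.083]), (0.82, [0.523, -0.015, 0.08]), (0.7, [0.537, 0.217, 0.116]), (0.65, [0.351, 0.101, 0.115]), (0.64, [0.348, -0.042, 0.078]), (0.58, [0.469, -0.156, 0.06]), (0.58, [0.442, 0.167, 0.094])]
pad_p [(0.93, [0.641, 0.1, 0.009]), (0.77, [0.641, -0.088, 0.006]), (0.66, [0.643, 0.005, 0.008]), (0.59, [0.648, -0.184, 0.006])]
kidney_dish [(0.67, [0.703, -0.304, 0.002])]
bowl [(0.7, [0.711, 0.235, 0.016])]
side {'fx': 449.4241535708907, 'fy': 449.4241535708907, 'cx': 321.6468191960199, 'cy': 239.06475914076623, 'position': array([0.16225743, 0.54607365, 0.64646116]), 'orientation': array([  48.33435137,    0.63941037, -144.71109029]), 'shot': 2}
jar_a [(0.91, [0.45, -0.056, 0.052]), (0.84, [0.346, 0.12, 0.087]), (0.76, [0.528, 0.238, 0.084]), (0.67, [0.46, -0.149, 0.047]), (0.65, [0.341, -0.029, 0.058]), (0.63, [0.523, -0
[... 217 characters left out ...]
bowl [(0.83, [0.72, 0.22, 0.021])]
{'clock': 0.5, 'joint_positions': array([ 8.54622578e+01,  2.20432151e+01,  4.49483522e-01, -2.30808171e-03,
       -6.84115213e+01, -1.48171083e+01]), 'qvel': array([ 0.02341653, -0.10205181,  0.09523423,  0.01321567,  0.00983563,
       -0.08255791]), 'joint_torque': array([ 1.23992195e-04, -3.90069330e+01,  1.87448090e+01,  4.22073394e+00,
        1.50165969e-02, -4.29589488e-05]), 'position': array([0.20708582, 0.58963746, 0.18390639]), 'tool_rot': array([-8.99943729e+01, -7.31376196e-04,  1.60644300e+02]), 'force': array([-0.65063887, -0.22129914,  0.38850256]), 'wrist_torque': array([0.01009477, 0.04223976, 0.01447415]), 'opening': 0.9998087945289332}
```

View pics/top0.png

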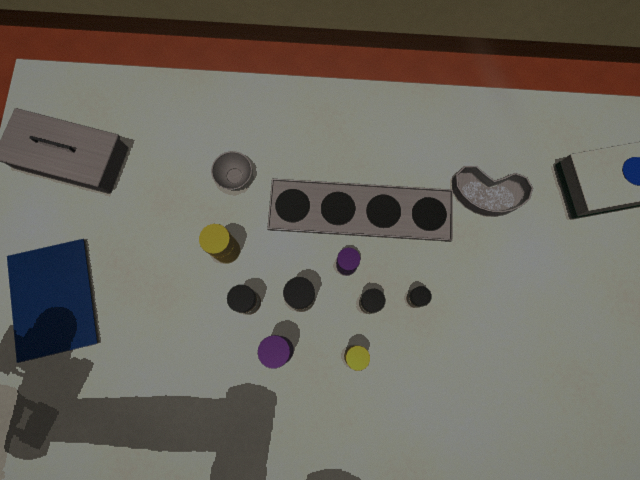

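View pics/side0.png

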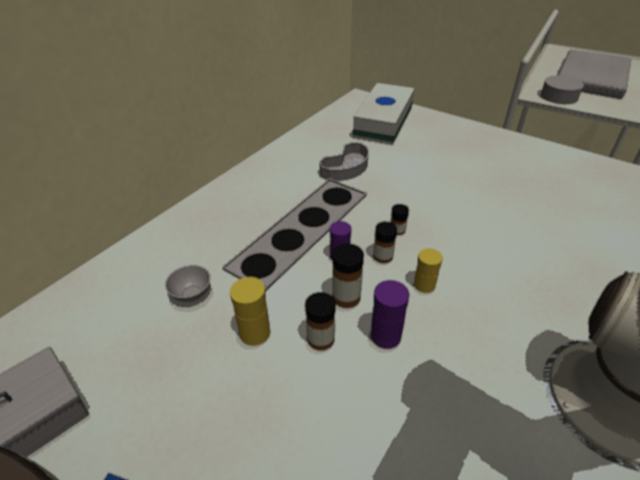

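Four black-lidded amber jars in the top view: (242,298), (299,293), (372,300) and (419,296). The two purple at (275,351) and (348,260) and the two yellow at (215,239) and (358,357) are look-alikes. By size, c=(299,293), a=(242,298), d=(372,300) and b=(419,296). The bowl is at (232,172) and the dish at (490,190). Next I'll fit the lids and pads precisely and check the sizes.

```bash
cat > h.py <<'E'
import numpy as np,cv2
from scipy.spatial.transform import Rotation as R
from scipy.optimize import minimize
def proj(f,P):
    Rc=R.from_euler('xyz',f["orientation"],degrees=True).as_matrix()
    p=(np.atleast_2d(P)-f["position"])@Rc
    return np.c_[f["cx"]+f["fx"]*p[:,0]/-p[:,2], f["cy"]+f["fy"]*p[:,1]/p[:,2]]
def ray(f,uv,z):
    Rc=R.from_euler('xyz',f["orientation"],degrees=True).as_matrix()
    d=Rc@np.array([(uv[0]-f["cx"])/f["fx"],-(uv[1]-f["cy"])/f["fy"],-1])
    return f["position"]+d*(z-f["position"][2])/d[2]
T=np.linspace(0,2*np.pi,72)
def hull(f,x,y,r,zs):
    P=np.concatenate([np.c_[x+r*np.cos(T),y+r*np.sin(T),0*T+z] for z in zs])
    return cv2.convexHull(proj(f,P).astype(np.float32))[:,0]
def dark(f,uv,rad=40,thr=None):
    im=f["image"]; g=im.max(2)
    u,v=map(int,uv); m=np.zeros(g.shape,np.uint8)
    m[max(0,v-rad):v+rad,max(0,u-rad):u+rad]=1
    b=((g<(thr or 45))&(m>0)).astype(np.uint8)
    n,l,s,c=cv2.connectedComponentsWithStats(b)
    i=l[v,u]
    if i==0: i=1+np.argmax(s[1:,4])
    return (l==i).astype(np.uint8)
def fill(h,shape,S=8):
    m=np.zeros(shape,np.uint8); cv2.fillConvexPoly(m,np.round(h*16).astype(np.int32),1,shift=4); return m
def fit(f,mask,x0,r,zs):
    def c(p):
        a=fill(hull(f,p[0]/1e3,p[1]/1e3,r,zs),mask.shape)
        return 1-(a&mask).sum()/max(1,(a|mask).sum())
    o=minimize(c,np.array(x0[:2])*1e3,method="Nelder-Mead",options=dict(initial_simplex=np.array(x0[:2])*1e3+np.array([[0,0],[6,0],[0,6]])))
    return o.x/1e3,1-o.fun
H=dict(b=.060,d=.078,a=.096,c=.114); RR=dict(b=.019,d=.022,a=.025,c=.028)
E
python3 - <<'E'
from h import *
import pickle
fs=pickle.load(open("fs.pkl","rb")); f=fs["top"]
im=f["image"]
big=cv2.resize(im[180:400,190:470],None,fx=2.8,fy=2.7,interpolation=cv2.INTER_CUBIC); cv2.imwrite("pics/crop0.png",np.clip(big*1.6,0,255))
for uv in [(299,291),(242,298),(372,300),(420,296),(293,206),(429,213),(372,330),(232,250)]: print(uv,im[uv[1],uv[0]])
px=dict(c=(299,291),a=(242,298),d=(372,300),b=(420,296))
for j,uv in px.items():
    m=dark(f,uv); print(j,m.sum(),cv2.boundingRect(m))
    for jj in "bdac":
        x0=ray(f,uv,H[jj]); p,s=fit(f,m,x0,RR[jj],[H[jj],H[jj]-.022]); print("  as",jj,p.round(4),round(s,3))
for uv in [(293,206),(338,209),(383,211),(429,213)]:
    m=dark(f,uv); p,s=fit(f,m,ray(f,uv,.006),.036,[.006]); print(uv,p.round(4),round(s,3),m.sum())
f=fs["side"]; print("side")
for j,uv in dict(c=(348,256),a=(320,304),d=(385,230),b=(400,211)).items():
    m=dark(f,uv); p,s=fit(f,m,ray(f,uv,H[j]),RR[j],[H[j],H[j]-.022]); print(j,p.round(4),round(s,3),m.sum())
for uv in [(258,266),(288,240),(314,217),(337,197)]:
    m=dark(f,uv); p,s=fit(f,m,ray(f,uv,.006),.036,[.006]); print(uv,p.round(4),round(s,3),m.sum())
E
```

```text
(299, 291) [30 31 31]
(242, 298) [30 32 33]
(372, 300) [31 32 31]
(420, 296) [28 30 31]
(293, 206) [22 25 25]
(429, 213) [22 24 25]
(372, 330) [125 133 133]
(232, 250) [25 41 51]
c 781 (284, 277, 31, 32)
  as b [0.4665 0.0711] 0.483
  as d [0.4588 0.0672] 0.656
  as a [0.4553 0.0679] 0.864
  as c [0.4533 0.0675] 0.907
a 648 (227, 285, 34, 28)
  as b [0.4405 0.1754] 0.617
  as d [0.4412 0.1739] 0.836
  as a [0.4388 0.17  ] 0.886
  as c [0.4376 0.1645] 0.725
d 451 (360, 288, 25, 25)
  as b [ 0.4525 -0.0683] 0.851
  as d [ 0.4505 -0.0674] 0.881
  as a [ 0.454  -0.0674] 0.663
  as c [ 0.4477 -0.0568] 0.517
b 346 (408, 286, 23, 20)
  as b [ 0.4668 -0.1584] 0.876
  as d [ 0.4668 -0.1554] 0.648
  as a [ 0.464  -0.1463] 0.496
  as c [ 0.46   -0.1464] 0.382
(293, 206) [0.6436 0.101 ] 0.925 875
(338, 209) [0.6436 0.0065] 0.938 887
(383, 211) [ 0.6429 -0.0887] 0.925 881
(429, 213) [ 0.644  -0.1846] 0.938 893
side
c [0.4575 0.0674] 0.843 930
a [0.4366 0.1719] 0.858 811
d [ 0.4527 -0.0685] 0.532 655
b [ 0.4683 -0.1556] 0.35 655
(258, 266) [0.6429 0.0981] 0.835 622
(288, 240) [0.6451 0.0035] 0.834 521
(314, 217) [ 0.6462 -0.0898] 0.824 436
(337, 197) [ 0.6448 -0.1826] 0.814 367[ WARN:0@1.159] global loadsave.cpp:1063 imwrite_ Unsupported depth image for selected encoder is fallbacked to CV_8U.
```

View pics/crop0.png

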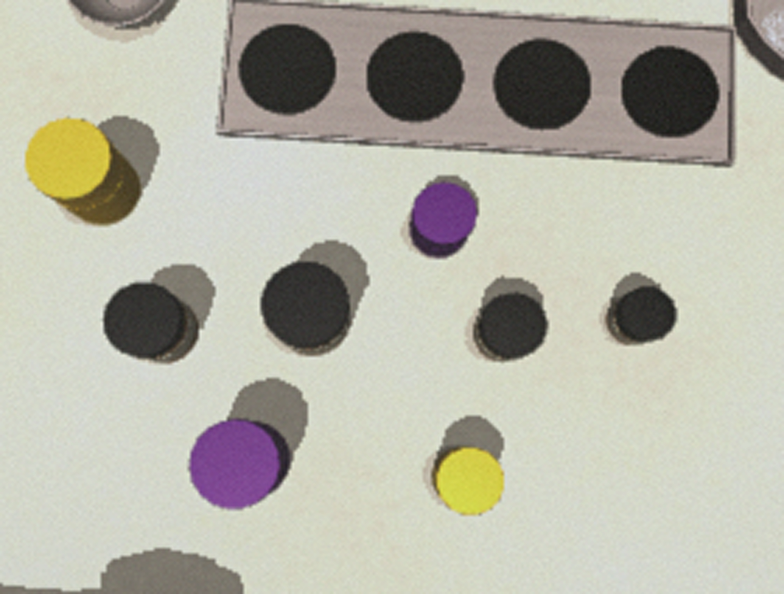

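```bash
cat >> h.py <<'E'
POS=dict(c=(.455,.067),a=(.438,.171),d=(.4515,-.068),b=(.4675,-.157))
PAD=dict(c=(.6440,.1004),a=(.6442,.0054),d=(.6442,-.0896),b=(.6444,-.1846))
def job(env,j,yaw,lift,force=25):
    O=[-90,0,yaw]; zt=H[j]-.011-.019; D=2*RR[j]
    w=min(1.,(D+.024)/.087)
    st=lambda s:print(s,np.round(env.read_state()["clock"],1),env.read_state()["position"].round(4),env.read_state()["force"].round(1),round(env.read_state()["opening"]*87,1))
    x,y=POS[j]; px,py=PAD[j]
    env.goto([x,y,zt+.075],O); env.gripper_to(w); 
    print("hit",env.move_straight([x,y,zt],rate=.08,force_limit=8)); st("at")
    env.gripper_to(0.,force); st("grip")
    env.move_straight([x,y,zt+.02],rate=.05); st("lift20")
    env.move_straight([x,y,zt+lift],rate=.15); st("lift")
    env.move_straight([px,py,zt+lift],rate=.15)
    env.move_straight([px,py,zt+.014],rate=.12); st("above")
    print("touch",env.move_straight([px,py,zt+.002],rate=.02,force_limit=3)); st("down")
    env.gripper_to(min(1.,(D+.012)/.087)); env.dwell(.2); st("open")
    env.move_straight([px,py,zt+.09],rate=.12)
E
python3 - <<'E'
from h import *
from workcell import env
for yaw in(90,-90):
    print(yaw,[env.inverse_kinematics([*P,z],[-90,0,yaw]) is not None and env.inverse_kinematics([*P,z],[-90,0,yaw])[5] for P in [*POS.values(),*PAD.values()] for z in(.03,.22)])
f=env.grab_frame("wrist"); print(f["position"],f["orientation"])
E
```

```text
90 [np.float64(-28.708914817469065), np.float64(-28.708914817469065), np.float64(-41.19442409522555), np.float64(-41.19442409522555), np.float64(-11.92145844780832), np.float64(-11.92145844780832), np.float64(-0.34350975963183467), np.float64(-0.34350975963183467), np.float64(-23.053295716635397), np.float64(-23.053295716635397), np.float64(-14.842474112725402), np.float64(-14.842474112725402), np.float64(-6.304567077131181), np.float64(-6.304567077131181), np.float64(2.193560206722794), np.float64(2.193560206722794)]
-90 [np.float64(151.29108518253096), np.float64(151.29108518253096), np.float64(138.80557590477449), np.float64(138.80557590477449), np.float64(168.0785415521917), np.float64(168.0785415521917), False, False, np.float64(156.94670428336468), np.float64(156.94670428336468), np.float64(165.15752588727463), np.float64(165.15752588727463), np.float64(173.69543292286886), np.float64(173.69543292286886), False, False]
[0.28112287 0.56396491 0.38426092] [-1.65332772e+01 -2.48428643e-02 -1.09395952e+02]
```

```bash
sed -i 's/env.goto(\[x,y,zt+.075\],O); env.gripper_to(w); /env.goto([x,y,.22],O); env.gripper_to(w); env.move_straight([x,y,zt+.05],rate=.2)/' h.py
python3 - <<'E'
from h import *
from workcell import env
q=env.read_state()["position"]; env.move_straight([q[0],q[1],.24],rate=.2)
job(env,"b",90,.06)
f=env.grab_frame("top"); cv2.imwrite("pics/b_done.png",f["image"])
f=env.grab_frame("side"); cv2.imwrite("pics/b_done_s.png",f["image"])
E
```

```text
hit False
at 6.1 [ 0.4681 -0.1571  0.0304] [ 0.1  0.1 -0.7] 62.1
grip 7.3 [ 0.4675 -0.157   0.03  ] [-0.4  0.4  0. ] 0.3
lift20 7.9 [ 0.4676 -0.157   0.0503] [ 0.2 -0.  -0.3] 0.4
lift 8.3 [ 0.4674 -0.1568  0.0899] [-0.3 -0.2 -0.2] 0.7
above 10.2 [ 0.6446 -0.1847  0.0444] [ 0.2  0.6 -0.5] 0.8
touch False
down 10.9 [ 0.6445 -0.1846  0.032 ] [ 0.1 -0.4  0.1] 0.6
open 12.2 [ 0.6444 -0.1846  0.032 ] [ 0.  -0.1 -0.2] 50.0
```

View pics/b_done_s.png

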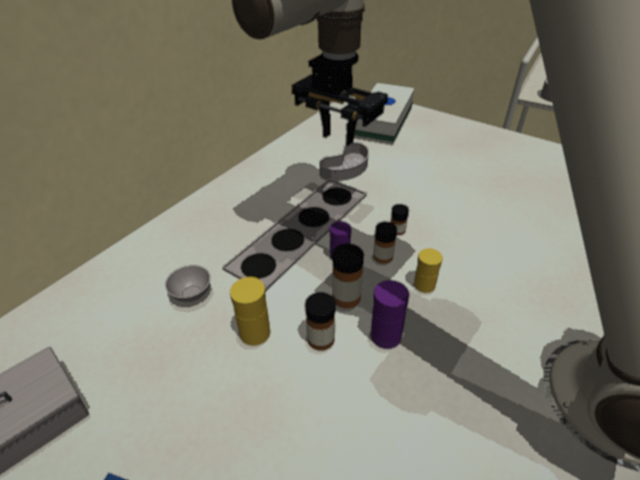

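The jaws closed to about 0 mm, so the grasp missed. Jar_b still stands at its starting place, near (400,215) in the side view. I'll look into why.

```bash
python3 - <<'E'
from h import *
from workcell import env
s=env.read_state(); print(s["position"],s["tool_rot"],s["opening"]*87)
f=env.grab_frame("top")
for j,uv in dict(b=(420,296),d=(372,300)).items():
    m=dark(f,uv); print(m.sum(),fit(f,m,ray(f,uv,H[j]),RR[j],[H[j],H[j]-.022]))
print(proj(f,s["position"]))
f=env.grab_frame("wrist"); cv2.imwrite("pics/w1.png",f["image"]); print(f["position"],f["orientation"])
print(proj(f,s["position"]))
E
```

```text
[ 0.64360048 -0.18445962  0.11862376] [-8.98554181e+01 -2.28002069e-02  8.99919353e+01] 50.299053963654856
67 (array([ 0.46570692, -0.15821059]), np.float64(0.0))Traceback (most recent call last):
  File "<stdin>", line 6, in <module>
  File "h.py", line 23, in dark
    if i==0: i=1+np.argmax(s[1:,4])
                 ~~~~~~~~~^^^^^^^^^
    return _wrapfunc(a, 'argmax', axis=axis, out=out, **kwds)
    return bound(*args, **kwds)
ValueError: attempt to get argmax of an empty sequence
```

View pics/b_done.png

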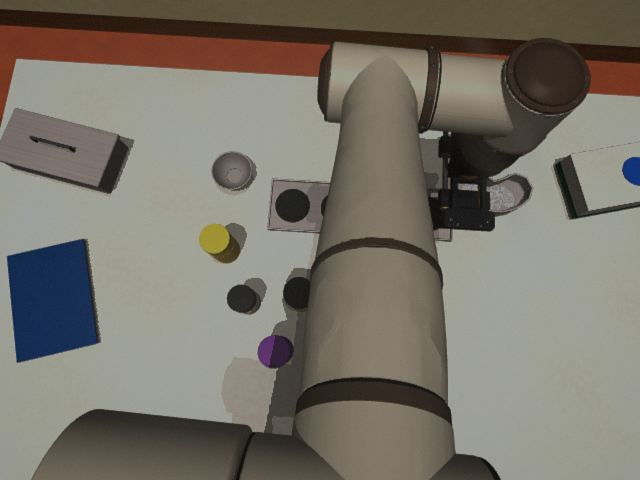

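```bash
python3 - <<'E'
from h import *
from workcell import env
s=env.read_state(); 
f=env.grab_frame("top");print(proj(f,s["position"]), proj(f,s["position"]+[0,0,.07]))
f=env.grab_frame("side");print(proj(f,s["position"]), proj(f,s["position"]+[0.025,0,0]),proj(f,s["position"]-[0.025,0,0]))
cv2.imwrite("pics/s2.png",cv2.resize(f["image"][60:260,220:440],None,fx=3,fy=3))
f=env.grab_frame("wrist"); cv2.imwrite("pics/w1.png",f["image"]); print(f["position"],f["orientation"])
print(proj(f,s["position"]))
E
```

```text
[[442.90267888 196.99422215]] [[453.67360097 184.41733779]]
[[337.28806057 155.17233816]] [[328.08269358 151.90007141]] [[346.6962859  158.51671572]]
[ 0.64497427 -0.26227861  0.31943432] [-1.64641238e+01 -1.78111993e-01  1.79957554e+02]
[[322.5634169  266.61953425]]
```

View pics/w1.png

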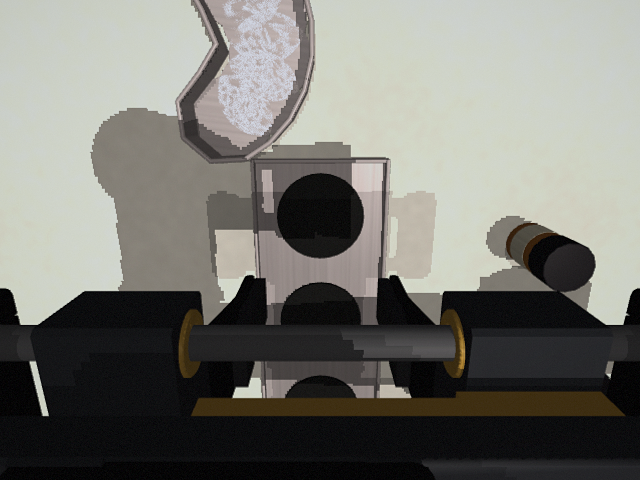

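View pics/s2.png

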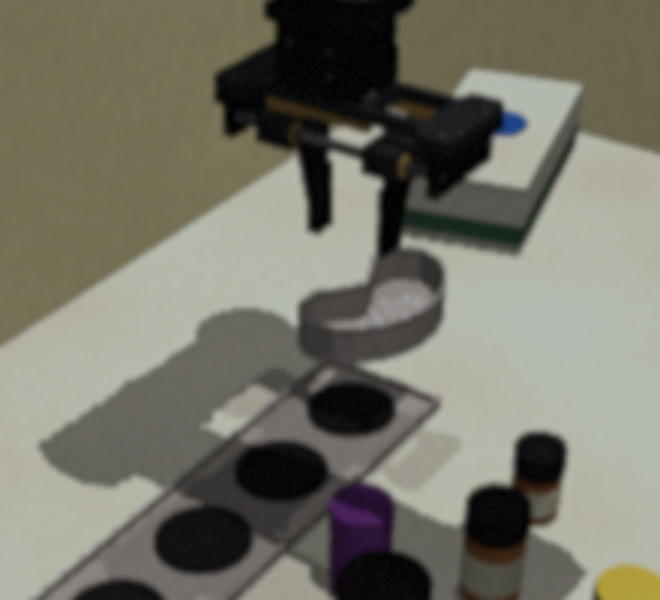

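```bash
python3 - <<'E'
from h import *
from workcell import env
s=env.read_state(); 
f=env.grab_frame("wrist"); 
for j in "bd": print(j,proj(f,[*PAD[j],.006]),np.ptp(hull(f,*PAD[j],.036,[.006]),0))
print("jarb lid top",proj(f,[*POS["b"],.06]),"bottom",proj(f,[*POS["b"],.0]))
S=env.grab_frame("side")
for dz in(0,.01,.02,.03,.04):
  P=s["position"]+[0,0,dz]; print(dz,proj(S,P),proj(f,P),proj(f,P+[.025,0,0]),proj(f,P-[.025,0,0]))
for t in("jar_b","pad_p"): print([(d["score"],d["xyz"]) for d in env.search_frame(f,t)])
E
```

```text
b [[321.11677276 216.8406185 ]] [87.41971 84.98729]
d [[321.43541054 320.26654685]] [80.686035 72.39572 ]
jarb lid top [[569.54071694 272.36641435]] bottom [[526.9453688  246.08007302]]
0 [[337.16102289 154.88935825]] [[322.06296306 266.77700009]] [[276.30432552 266.85361584]] [[367.79569877 266.7004277 ]]
0.01 [[337.21415504 150.96106772]] [[322.14933986 273.72834589]] [[274.24479519 273.81061553]] [[370.02549707 273.64612501]]
0.02 [[337.26800042 146.98004519]] [[322.24421423 281.36355123]] [[271.98258936 281.45224386]] [[372.47459028 281.27491374]]
0.03 [[337.32257349 142.9452217 ]] [[322.34890502 289.78875191]] [[269.48624224 289.88479077]] [[375.17700212 289.69277586]]
0.04 [[337.37788909 138.8554992 ]] [[322.46501885 299.1332452 ]] [[266.7174191  299.23774928]] [[378.17417853 299.02881318]]
[(0.72, [0.4785, -0.1685, 0.0576]), (0.6, [0.436, -0.0823, 0.0808])]
[(0.83, [0.644, -0.0246, 0.0082]), (0.74, [0.6483, -0.1015, 0.0103]), (0.58, [0.6417, -0.1872, 0.0078])]
```

The wrist camera pose agrees with the pads, but in both the side and wrist views the fingertips sit about 35 mm above the reported TCP. That means the jaws closed above the lid. I'll check this by touching an empty patch of worktop with shut fingers and a force limit.

```bash
python3 - <<'E'
from h import *
from workcell import env
O=[-90,0,90]
env.move_straight([.6444,-.1846,.17],rate=.2)
env.move_straight([.52,-.27,.10],rate=.2); env.gripper_to(0.)
env.move_straight([.52,-.27,.01],rate=.12)
try:
    print(env.move_straight([.52,-.27,-.05],rate=.02,force_limit=3))
except env.Unreachable as e: print("unreach",e)
s=env.read_state(); print(s["clock"],s["position"],s["force"],s["opening"])
f=env.grab_frame("side"); cv2.imwrite("pics/touch.png",cv2.resize(f["image"][60:260,280:500],None,fx=3,fy=3)); print(proj(f,s["position"]))
E
```

```text
True
19.0417 [ 0.52000871 -0.27002279 -0.03810467] [-1.03192205 -0.39856411  3.40802602] 0.0020389531788159772
[[397.68115681 210.46684247]]
```

View pics/touch.png

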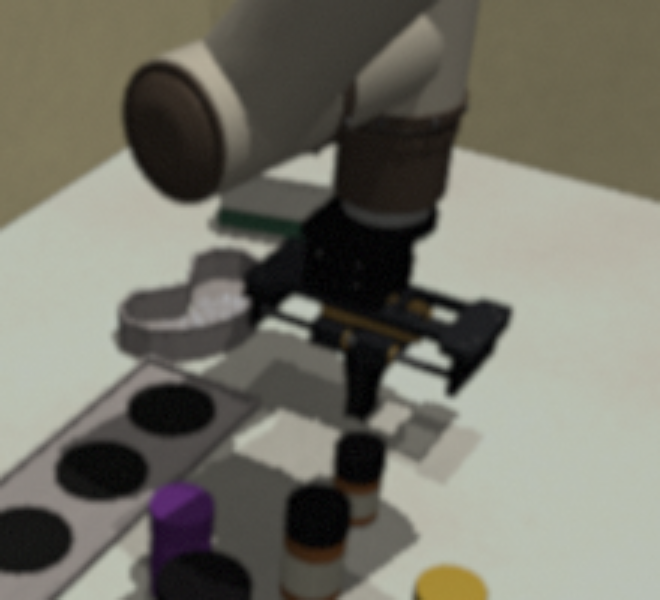

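The shut fingers touch the worktop at a reported z of -38 mm, so the real tips are 38 mm higher than reported. I'll apply that offset and retry jar_b.

```bash
sed -i 's/zt=H\[j\]-.011-.019;/zt=H[j]-.011-.019-.038;/; s/env.goto(\[x,y,.22\],O); env.gripper_to(w)/env.goto([x,y,.20],O); env.gripper_to(w)/' h.py
sed -i 's/    env.move_straight(\[x,y,zt+.02\],rate=.05); st("lift20")/&\n    if env.read_state()["opening"]*.087<D-.006: env.gripper_to(w); raise SystemExit("missed")/' h.py
sed -n '/def job/,$p' h.py
python3 - <<'E'
from h import *
from workcell import env
env.move_straight([.52,-.27,.08],rate=.2)
job(env,"b",90,.06)
p=env.read_state()["position"]; env.move_straight([p[0],p[1],.16],rate=.2)
f=env.grab_frame("wrist"); cv2.imwrite("pics/wb.png",f["image"])
f=env.grab_frame("side"); cv2.imwrite("pics/sb.png",f["image"])
E
```

```text
def job(env,j,yaw,lift,force=25):
    O=[-90,0,yaw]; zt=H[j]-.011-.019-.038; D=2*RR[j]
    w=min(1.,(D+.024)/.087)
    st=lambda s:print(s,np.round(env.read_state()["clock"],1),env.read_state()["position"].round(4),env.read_state()["force"].round(1),round(env.read_state()["opening"]*87,1))
    x,y=POS[j]; px,py=PAD[j]
    env.goto([x,y,.20],O); env.gripper_to(w); env.move_straight([x,y,zt+.05],rate=.2)
    print("hit",env.move_straight([x,y,zt],rate=.08,force_limit=8)); st("at")
    env.gripper_to(0.,force); st("grip")
    env.move_straight([x,y,zt+.02],rate=.05); st("lift20")
    if env.read_state()["opening"]*.087<D-.006: env.gripper_to(w); raise SystemExit("missed")
    env.move_straight([x,y,zt+lift],rate=.15); st("lift")
    env.move_straight([px,py,zt+lift],rate=.15)
    env.move_straight([px,py,zt+.014],rate=.12); st("above")
    print("touch",env.move_straight([px,py,zt+.002],rate=.02,force_limit=3)); st("down")
    env.gripper_to(min(1.,(D+.012)/.087)); env.dwell(.2); st("open")
    env.move_straight([px,py,zt+.09],rate=.12)
hit False
at 23.5 [ 0.468  -0.157  -0.0076] [-0.2 -0.3 -0.4] 62.1
grip 24.0 [ 0.4677 -0.157  -0.0078] [-1.2 -0.4  1. ] 37.2
lift20 24.6 [ 0.4676 -0.1569  0.0123] [ 0.5 -0.4 -1.2] 37.1
lift 25.0 [ 0.4672 -0.1568  0.0517] [ 0.1  0.2 -1.4] 36.9
above 26.9 [ 0.6446 -0.1847  0.0064] [ 0.9 -0.1  0.2] 37.3
touch True
down 27.4 [ 0.645  -0.1846 -0.0019] [-0.8 -0.3  4.5] 37.4
open 28.1 [ 0.6438 -0.1845 -0.0031] [-0.4 -1.  -0.2] 49.5
```

View pics/sb.png

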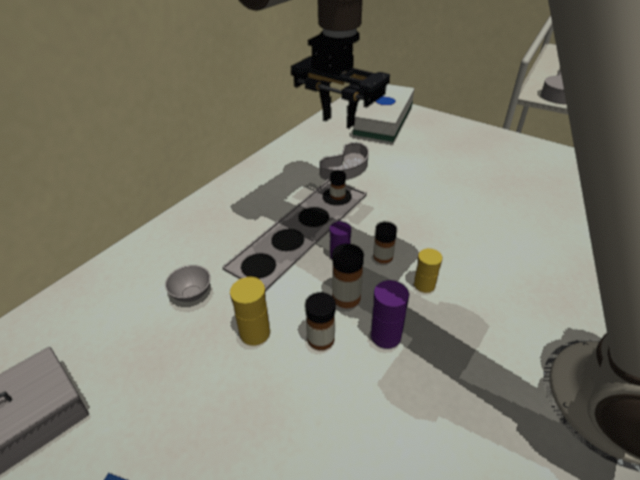

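View pics/wb.png

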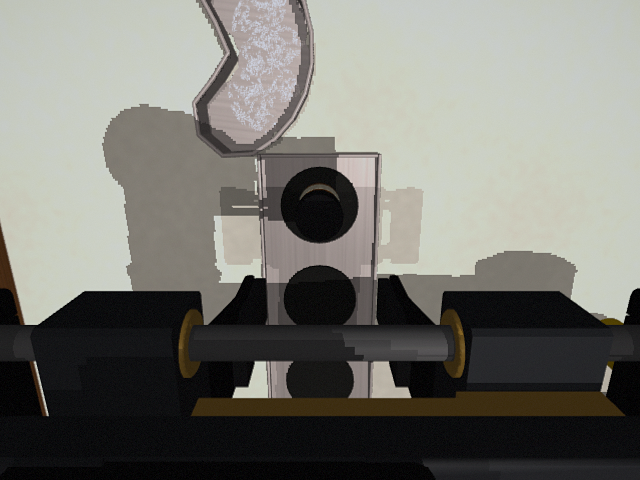

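Jar_b now stands upright in the middle of the end pad: pad centre is (320,205) in the wrist view, with the lid on top of it. Jar_d is next.

```bash
python3 - <<'E'
from h import *
from workcell import env
p=env.read_state()["position"]; env.move_straight([p[0],p[1],.2],rate=.2)
job(env,"d",90,.105)
p=env.read_state()["position"]; env.move_straight([p[0],p[1],.18],rate=.2)
f=env.grab_frame("wrist"); cv2.imwrite("pics/wd.png",f["image"])
f=env.grab_frame("side"); cv2.imwrite("pics/sd.png",f["image"])
E
```

```text
hit False
at 33.2 [ 0.4521 -0.0679  0.0105] [ 0.4 -0.6  1. ] 68.0
grip 33.7 [ 0.4518 -0.068   0.0102] [ 1.  -1.3  1.7] 43.8
lift20 34.3 [ 0.4515 -0.068   0.0302] [-0.2 -0.1 -0.7] 43.1
lift 35.0 [ 0.4505 -0.068   0.1141] [-0.  -0.3 -2. ] 43.3
above 37.3 [ 0.6451 -0.0896  0.025 ] [-0.2 -0.2 -2. ] 43.2
touch True
down 37.8 [ 0.6446 -0.0896  0.0161] [0.8 0.1 3.5] 43.5
open 38.6 [ 0.6434 -0.0895  0.015 ] [-0.1  0.1 -0.4] 55.8
```

View pics/wd.png

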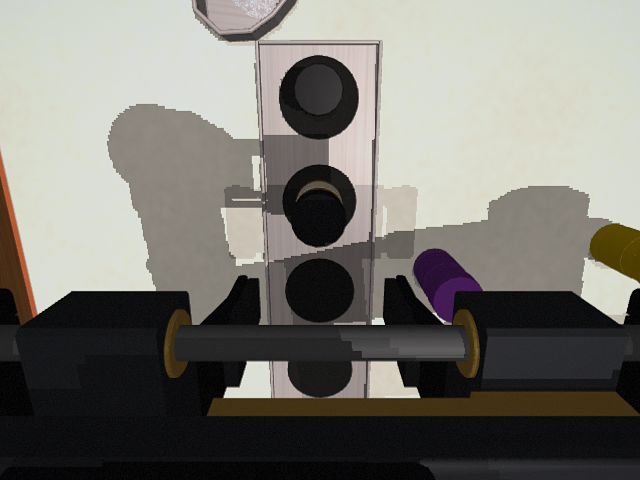

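View pics/sd.png

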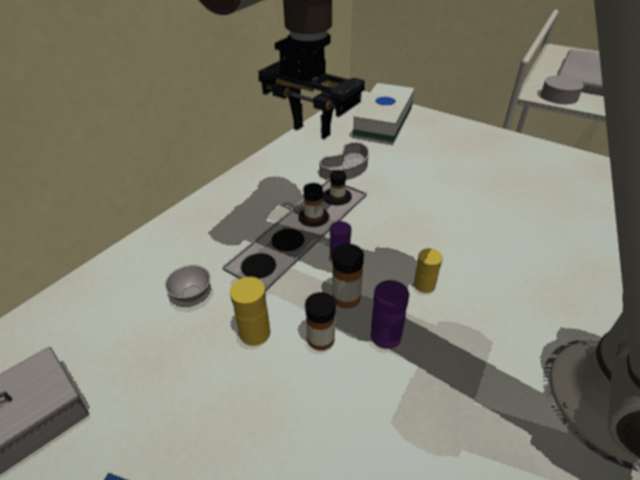

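Jar_d stands on the second pad, at (320,205) in the wrist view. Jar_a is next, lifted over the 114 mm objects.

```bash
python3 - <<'E'
from h import *
from workcell import env
p=env.read_state()["position"]; env.move_straight([p[0],p[1],.2],rate=.2)
job(env,"a",90,.135)
p=env.read_state()["position"]; env.move_straight([p[0],p[1],.2],rate=.2)
f=env.grab_frame("wrist"); cv2.imwrite("pics/wa.png",f["image"])
f=env.grab_frame("side"); cv2.imwrite("pics/sa.png",f["image"])
E
```

```text
hit False
at 43.8 [0.4385 0.1713 0.0285] [-0.4  0.5  1. ] 73.9
grip 44.3 [0.4382 0.1711 0.0282] [ 0.4 -0.3  1.8] 48.9
lift20 44.9 [0.4379 0.171  0.0482] [-0.4 -0.8 -1.1] 49.2
lift 45.8 [0.4372 0.1705 0.1619] [-0.   0.4 -1.2] 49.3
above 48.9 [0.645  0.0055 0.043 ] [ 1.4  0.  -1.2] 49.3
touch True
down 49.3 [0.6446 0.0054 0.0341] [-1.3 -0.   4.2] 49.2
open 50.1 [0.6433 0.0053 0.0328] [ 0.4  0.6 -0. ] 62.1
```

View pics/wa.png

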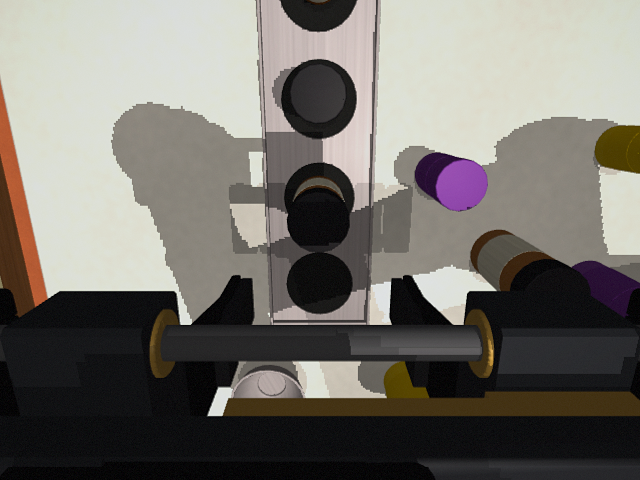

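View pics/sa.png

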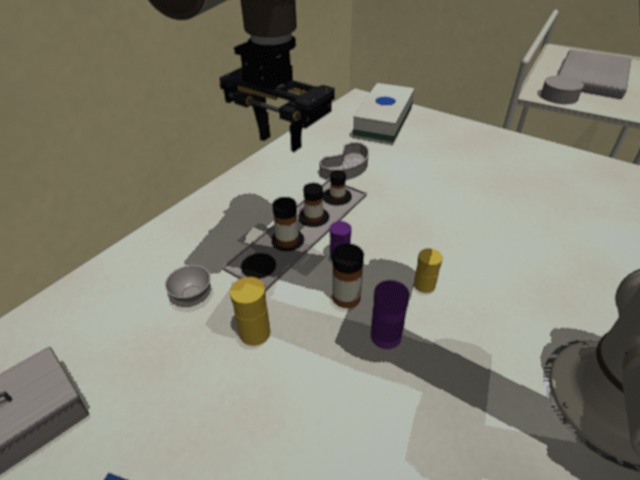

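Jar_a is on the third pad. Jar_c, the last one, goes on the pad by the bowl.

```bash
python3 - <<'E'
from h import *
from workcell import env
p=env.read_state()["position"]
job(env,"c",90,.08)
p=env.read_state()["position"]; env.move_straight([p[0],p[1],.22],rate=.2)
f=env.grab_frame("wrist"); cv2.imwrite("pics/wc.png",f["image"])
q=env.read_state()["joint_positions"]; 
env.goto([.2,.5,.24],[-90,0,150])
import pickle; fs={}
for n in("top","side"):
    f=env.grab_frame(n); fs[n]=f; cv2.imwrite(f"pics/{n}_end.png",f["image"])
    for t in("kidney_dish","bowl"): print(n,t,[(round(d["score"],2),[round(float(c),3) for c in d["xyz"]]) for d in env.search_frame(f,t)])
pickle.dump(fs,open("fe.pkl","wb")); print(env.read_state()["clock"])
E
```

```text
hit False
at 54.5 [0.4555 0.0672 0.0465] [0.  0.2 0.4] 80.3
grip 55.1 [0.455  0.067  0.0462] [-1.8  0.1  0.9] 55.4
lift20 55.6 [0.4549 0.067  0.0661] [ 0.  -0.1 -4.3] 55.0
lift 56.2 [0.454  0.0668 0.1251] [ 0.1  0.9 -4.8] 55.6
above 58.3 [0.6448 0.1005 0.0609] [-0.2 -0.1 -3.1] 55.3
touch True
down 58.8 [0.644  0.1005 0.0521] [-0.6  0.5  5. ] 55.1
open 59.5 [0.6422 0.1    0.0497] [0.4 0.6 0.7] 68.1
top kidney_dish [(0.91, [0.7, -0.305, 0.002])]
top bowl [(0.88, [0.707, 0.233, 0.015])]
side kidney_dish []
side bowl []
63.4667
```

View pics/top_end.png

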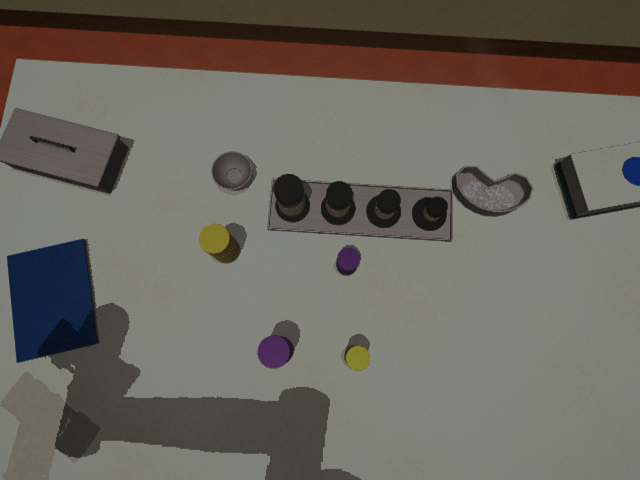

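View pics/side_end.png

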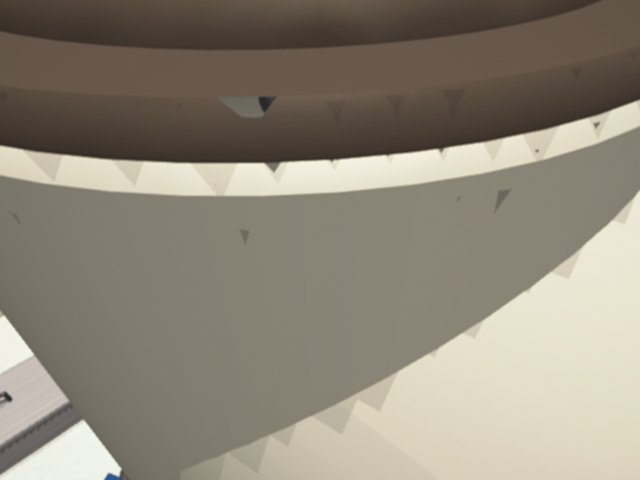

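All four jars stand on the tray in order, and the dish and bowl haven't moved. The arm blocks the side camera, so I'll check centring with an outline overlay and clear the side view.

```bash
python3 - <<'E'
from h import *
from workcell import env
import pickle
f=pickle.load(open("fe.pkl","rb"))["top"]
def ov(f,x0,y0,x1,y1,S,name):
    im=np.clip(cv2.resize(f["image"][y0:y1,x0:x1],None,fx=S,fy=S,interpolation=cv2.INTER_CUBIC)*1.8,0,255).astype(np.uint8)
    for j in "bdac":
        for z,r,c in((.006,.036,(0,255,0)),(.006+H[j],RR[j],(0,255,255)),(.006,RR[j]-.001,(255,0,255))):
            P=proj(f,np.c_[PAD[j][0]+r*np.cos(T),PAD[j][1]+r*np.sin(T),0*T+z])
            cv2.polylines(im,[((P-[x0,y0]+.5)*S).astype(np.int32)],True,c,1)
    cv2.imwrite(name,im)
ov(f,262,165,460,245,4,"pics/ovt.png")
env.goto([.35,-.05,.3],[-90,0,90])
g=env.grab_frame("side"); ov(g,215,155,380,290,4,"pics/ovs.png")
s=env.read_state();print(s["clock"],s["force"])
E
```

```text
65.575 [ 0.72657052 -0.01682337 -0.44145904]
```

View pics/ovt.png

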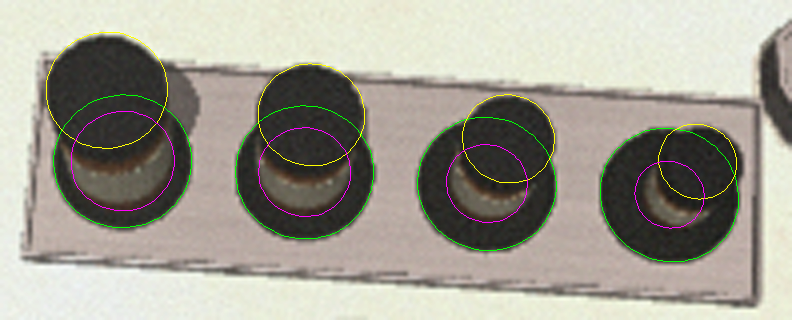

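View pics/ovs.png

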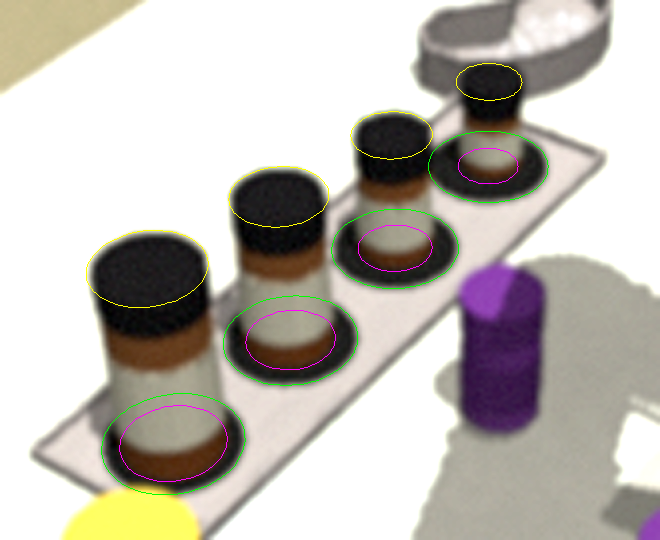

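Against the drawn outlines, every jar is upright and within about 4 mm of its pad centre, inside the 12 mm limit. Handing in.

```bash
python3 - <<'E'
from workcell import env
print(env.close_job())
E
```

```text
the job is handed in; nothing more can be done
None
```

All four jars are upright on their pads in size order: jar_b next to the kidney dish, then jar_d, jar_a, and jar_c next to the bowl. I handed the job in at about 66 s; no verdict was given.

- **Missed first grasp:** My first try at jar_b closed above its lid without touching it. The cameras, then a light touch on the bare worktop, showed the fingertips are 38 mm higher than the reported TCP. After I corrected for this, each jar was gripped by the lid at the first try and lowered until light contact before release.
- **Final placement:** Outlines drawn over the top and side pictures show every jar within about 4 mm of its pad centre; the limit is 12 mm. Jar_b looked the furthest off in the top view, by about 2–3 mm.
- **Dish and bowl:** The top view puts both within about 4 mm of their starting positions, which is within the network's own error. The networks' final side-view check found neither because the arm was blocking that camera. After I moved the arm, I looked again at the jars but didn't rerun that check.
- **Look-alikes:** I left the purple and yellow ones alone.

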